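# Pin together the spacer pack of the oven-tray carrier

## Task

Lift every steel spacer bar out of the open mould and lay them flat on top of one another on the bed of the assembly block, between its posts, then lay the thicker cover bar on top of them. Then take the tapered pin from its stand and drive it down through the holes of the whole pack and the block until its collar rests fully home on the cover bar, so that it pulls the bars and the block's off-centre draw plate into line; leave the pin there, upright. Leave the kidney dish, bowl and timer where they are.

Things in the scene. Friction and masses are not known exactly. Their poses are not given: they have to be found in the camera images.
- bar_1: flat steel spacer bar, 110 long (its x) x 32 wide (its y) x 10 thick, origin at the centre of its underside, a 20.5 mm through hole at its centre; at the start it lies in a mould cavity with its underside 8 mm above the table; one of up to four alike, None for good if absent from this run
- bar_2: flat steel spacer bar, 110 long (its x) x 32 wide (its y) x 10 thick, origin at the centre of its underside, a 20.5 mm through hole at its centre; at the start it lies in a mould cavity with its underside 8 mm above the table; one of up to four alike, None for good if absent from this run
- bar_3: flat steel spacer bar, 110 long (its x) x 32 wide (its y) x 10 thick, origin at the centre of its underside, a 20.5 mm through hole at its centre; at the start it lies in a mould cavity with its underside 8 mm above the table; one of up to four alike, None for good if absent from this run
- bar_4: flat steel spacer bar, 110 long (its x) x 32 wide (its y) x 10 thick, origin at the centre of its underside, a 20.5 mm through hole at its centre; at the start it lies in a mould cavity with its underside 8 mm above the table; one of up to four alike, None for good if absent from this run
- cover: cover bar of the pack: plain steel bar 110 (x) x 32 (y) x 12 thick with a 20.5 mm hole at its centre and two small dark rivet heads 2 mm high on top, 43 mm either side of the hole; origin at the centre of its underside; at the start lies loose and flat on the table
- mould: fixed open grey mould, 126 (x) x 270 (y), base 8 high; four cavities 5 deep side by side at y = -96, -32, +32, +96 (floors 8 above the table, long way along x); lips end 13 above the table; each cavity's long sides are open over the middle 48 mm, so that the bar there can be taken across its width; bars stand 5 mm proud of the lips and 32 mm from each other
- block: fixed assembly block, 142 (x) x 84 (y); origin at the centre of its foot on the table. Its bed plate's top is 58 above the table, with a 20.5 mm through hole at the centre. Bars go on the bed lengthwise along x (either way round), between four side posts (at x = +-44 (12 wide), inner faces at y = +-19) and two end stops (inner faces at x = +-59), all rising 42 above the bed: 3 mm play sideways, 4 mm lengthwise. Free space below the hole is deep enough for the pin
- block_hole (a point): centre of the bed's hole, at the bed's top face; axes as the block's
- slide (a joint): draw plate, 8 mm thick, right beneath the bed plate, with a 20.5 mm hole; slides along the block's x with about 1.5 N of friction and stays where left; metres, 0 when its hole lies exactly under the bed's; starts 4 to 5 mm off on the minus side. Its ends show at either end of the block
- pin: tapered steel aligning pin, upright in its stand; origin on its axis at the underside of its collar, z up. Below the origin: 94 mm shank of 18.5 mm diameter, the last 24 mm tapering to a 5 mm tip. Above it: collar 40 diameter x 8 high, then black neck 20 diameter x 40 high (grip here), then head 32 diameter x 8 high
- pin_tip (a point): tip of the pin, 94 mm below its origin
- stand: fixed grey stand 60 x 60 x 100 high with a through hole; the pin's collar rests on its top
- kidney_dish: steel kidney dish 95 x 202 x 34 with instruments in it, a bystander, to be left alone
- gallipot: small steel bowl 79 diameter x 40 high, a bystander, to be left alone
- timer: white minute timer 62 x 62 x 44 with a black knob, a bystander, to be left alone
Not all that is in view belongs to the job. Leave any blue look-alike of the cover alone.

How it is judged:
On the way, in this order (a step that is already met when the one before it is completed fails the run):
1. all spacer bars that there are lie flat on the block's bed between the posts (horizontal distance between each of bar_1, bar_2, bar_3, bar_4 and block_hole below 0.009 m and z of bar_1 in the frame of block_hole between -0.002 and 0.033 m and angle between each of bar_1, bar_2, bar_3, bar_4's own z axis and vertical below 0.06 rad and angle between the x axis of each of bar_1, bar_2, bar_3, bar_4 and the x axis of block, either way round below 0.15 rad and z of bar_2 in the frame of block_hole between -0.002 and 0.033 m and z of bar_3 in the frame of block_hole between -0.002 and 0.033 m and z of bar_4 in the frame of block_hole between -0.002 and 0.033 m), for 0.2 s.
2. the cover bar lies flat on top of them (all of step 1 and horizontal distance between cover and block_hole below 0.009 m and z of cover in the frame of block_hole between -0.002 and 0.043 m and angle between cover's own z axis and vertical below 0.06 rad and angle between the x axis of cover and the x axis of block, either way round below 0.15 rad and z of cover in the frame of block_hole above 0.027 m), for 0.2 s.
3. the pin is driven home: collar on the cover, holes and draw plate in line (horizontal distance between pin and block_hole below 0.0045 m and angle between pin's own z axis and vertical below 0.07 rad and z of pin in the frame of cover between 0.01 and 0.0145 m and horizontal distance between pin_tip and block_hole below 0.004 m and value of joint slide between -0.0027 and 0.0027 m), for 0.2 s.
At the end, for the whole second after the job is handed in: All bars lie flat and along the block on its bed under the cover, holes within 4.2 mm (cover 4.5) of the bed hole; pin upright (0.07 rad), within 4.5 mm of the hole, collar within 2.5 mm of the cover; draw plate within 2.7 mm of zero; all at rest (all of step 3 and horizontal distance between each of bar_1, bar_2, bar_3, bar_4 and block_hole below 0.0042 m and z of bar_1 in the frame of block_hole between -0.002 and 0.033 m and angle between each of bar_1, bar_2, bar_3, bar_4, cover's own z axis and vertical below 0.06 rad and angle between the x axis of each of bar_1, bar_2, bar_3, bar_4, cover and the x axis of block, either way round below 0.15 rad and linear speed of each of bar_1, bar_2, bar_3, bar_4, cover, pin below 0.02 m/s and z of bar_2 in the frame of block_hole between -0.002 and 0.033 m and z of bar_3 in the frame of block_hole between -0.002 and 0.033 m and z of bar_4 in the frame of block_hole between -0.002 and 0.033 m and horizontal distance between cover and block_hole below 0.0045 m and z of cover in the frame of block_hole between -0.002 and 0.043 m and z of cover in the frame of block_hole above 0.027 m); the robot touches nothing.
It fails at once if a bystander (dish, bowl or timer) was moved more than 3 cm (distance of any of kidney_dish, gallipot, timer from where it was at the start of the episode above 0.03 m).
Of bar_1, bar_2, bar_3, bar_4 only 3 to 4 are there at a start; the rules pass over those that are not, and their reading is None.
At some moment in a run one of cover may be knocked a few centimetres aside while the robot is not near it.
Once in a run the grip may slacken for a moment while it holds something.
It also fails if it takes over 210 s, if anything falls off the work surface, if the arm or the gripper's body presses on something with over 40 N, if the wrist force passes 120 N, or if a joint passes its speed limit or range.

## Robot

A 7-joint arm with a two-finger parallel gripper is mounted at the origin on the work surface; the furniture and walls round the work are solid. World frame = base frame: x ahead of the robot, y to its left, z up, the work surface at z = 0. Lengths are in m, angles in rad, forces in N, time in s.
With the tool pointing down it reaches from about 0.425 to 0.95 m from the base axis. Payload 4.7 kg.
Tool frame: the origin (TCP) lies on the mounting face of the last link; the fingertips stand 173 mm ahead of it and the grasp point (between the pads) lies 155 mm ahead of it; z points along the fingers, y is the line along which they close (so a half turn about z gives the same grasp; the last joint's range is limited). The gripper opens to 85 mm and grips with 20 to 120 N. Pads are 22 mm wide; open, the fingers measure 114 mm over their backs; the gripper's body (76 mm by 85 mm) begins 54 mm behind the grasp point. The pads swing forward as they close: fully open they stand 13 mm farther back than shut.
Start: joints at [1.236, 0.469, -0.049, 1.532, 0.024, 1.141, -0.082], TCP at [0.203, -0.644, 0.405] pointing down, gripper open.
Joint ranges: [-2.59, 2.59], [-0.33, 1.99], [-1.39, 1.29], [0.1, 2.45], [-1.04, 4.18], [0.21, 1.99], [-2.66, 2.66]. Speed limits (rad/s): [2.57, 2.57, 3.14, 3.14, 3.14, 3.14, 3.14].

## Interface

Orientations are given as [roll, pitch, yaw] about the fixed x, y, z axes, in that order (R = Rz(yaw) Ry(pitch) Rx(roll)).
In Python, from rig import manip gives the robot as it stands.
- The arm moves only by the tool play_rows, never from a script. Its argument "targets" is text: rows parted by semicolons, each of 7 numbers parted by spaces: the shift along the tool's x, y, z in cm, then the turn, a rotation vector about the tool's x, y, z in degrees, then the closure, from -1 (fully open) to 1 (shut). A call has 1 to 12 rows; each row is the pose to reach, as a shift and turn from the pose commanded when the call began, along the tool's axes at that moment; what a row does not reach only later rows make up. A row lasts 1/8 s, in which the tool goes at most 62.5 mm and 10.7 degrees, less where a joint would pass 70% of its speed; a pose out of reach is approached as far as the arm can. A call with a gripper value outside its range is refused whole. The fingers move at their own pace and stop on an object; "newtons" is the grip in N (left out, the last holds). Time passes only in rows, so rows that repeat a pose let the fingers close. It gives the time, the measured TCP pose, the force, the opening and the grip force at its end, in the units of the state.
- manip.read_state(): the state, without advancing time (a new reading comes with each control period).
- manip.capture(name): name is "scene" or "top"; returns the picture (384x512x3 uint8, blue, green, red); there is no depth.
- manip.camera_model(name): a dict with "intrinsics" (3x3 intrinsics, pixels), "rvec" (rotation vector, rad) and "tvec" (3), from world to camera coordinates, as OpenCV has them. Camera axes: x right, y down, z forward; pixel columns grow to the right and rows downward; lengths in m; the calibration is good to about 2 mm. A picture is of the moment at which its call begins. camera_model takes no time and is no camera call.
- manip.job_done(): hands the job in; it is judged then, once.
The state is a dict: "clock": time; "joint_positions": joint angles; "qvel": joint speeds; "tau": joint torques, N m; "ee_pos": TCP position; "ee_rot": TCP orientation; "contact_force": force on the tool from outside, world axes, zero at the start; "ft_torque": the same for the moment, N m; "finger_gap": finger opening in m; "grip_force": force on a finger pad.
Only numpy, scipy, OpenCV 4.12 (cv2) and the standard library are available. Lean on these libraries where they do the work, as an engineer would, in place of code of your own. Each camera call takes 0.05 s, during which the arm holds its last target. There are 200 camera calls.

## Working session

There is one attempt and no reset: what is moved stays moved. The work goes in short steps, Python scripts to look and compute and a tool call to move; the robot and the scene stay as the last step left them, time stands still between calls to the robot, and variables do not carry over. Pictures are saved under pics/ and viewed, at most 15 in all, crops included, and the job is handed in when it is done.

Besides the shell and the picture viewer there is one more tool, called by a JSON object that holds its "name" and its "arguments", one argument or row to a line. play_rows: Moves the arm, as the interface text tells. Its arguments: {"type":"object","properties":{"targets":{"type":"string"},"newtons":{"type":"number"}},"required":["targets"]}

```bash
ls; mkdir -p pics
cat > h.py <<'E'
import numpy as np,cv2
from rig import manip
def cam(n):
    m=manip.camera_model(n);K=np.array(m["intrinsics"],float);R,_=cv2.Rodrigues(np.array(m["rvec"],float));t=np.array(m["tvec"],float).ravel();return K,R,t
def ray(n,u,v,z):
    K,R,t=cam(n);d=R.T@np.linalg.inv(K)@np.array([u,v,1.]);c=-R.T@t
    return c+d*(z-c[2])/d[2]
def proj(n,p):
    K,R,t=cam(n);q=K@(R@np.array(p,float)+t);return q[:2]/q[2]
E
python3 - <<'E'
from h import *
for n in("top","scene"):
    im=manip.capture(n);cv2.imwrite(f"pics/{n}0.png",im)
    K,R,t=cam(n);print(n,-R.T@t,K[0,0])
a=cv2.imread("pics/top0.png");cv2.imwrite("pics/top0b.png",cv2.resize(a,(800,600),interpolation=cv2.INTER_CUBIC))
print(manip.read_state())
E
```

```text
pics
top [ 0.36970572 -0.00453317  1.21885703] 398.46662477285975
scene [1.10538056 0.32928544 1.24930618] 497.9414870945348
{'clock': 0.1, 'joint_positions': array([ 1.23610702,  0.46940255, -0.04856918,  1.53358846,  0.02409179,
        1.14101335, -0.08230649]), 'qvel': array([-0.00046542, -0.00093992, -0.00063689, -0.00269707,  0.00082032,
       -0.00089428, -0.00015445]), 'tau': array([ 8.63796977e-04, -5.11512709e+01, -4.68033354e-02, -2.38390392e+01,
        1.08292233e-02,  4.40826683e-03,  1.83314108e-05]), 'ee_pos': array([ 0.20315106, -0.64347351,  0.40373192]), 'ee_rot': array([-3.13976740e+00,  6.87853855e-05,  3.05785772e-01]), 'contact_force': array([ 0.79302328, -0.08739251,  0.03010186]), 'ft_torque': array([0.03909466, 0.02992288, 0.00974071]), 'grip_force': 0.0, 'finger_gap': 0.08540098397715176}
```

View pics/top0b.png

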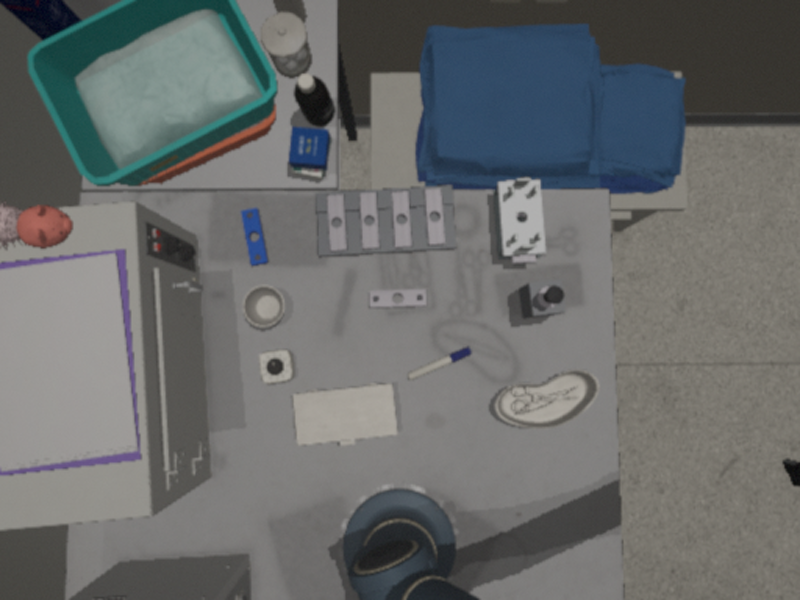

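View pics/scene0.png

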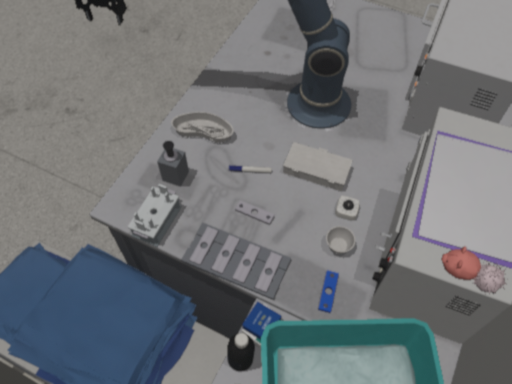

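The top view, enlarged by 800/512, shows four bars in the mould (holes near (336,222), (369,220), (401,218), (434,215)). The block hole is at (521,217), the pin head at (553,295), and the cover hole at (398,298). The blue look-alike is at (255,237).

```bash
cat > m.py <<'E'
from h import *
def dark(n,im,u,v,r=5,up=8):
    # subpixel centroid of dark blob nearest (u,v) in native px
    x0,y0=int(round(u))-r,int(round(v))-r
    g=cv2.cvtColor(im,cv2.COLOR_BGR2GRAY)[y0:y0+2*r+1,x0:x0+2*r+1]
    G=cv2.resize(g,None,fx=up,fy=up,interpolation=cv2.INTER_CUBIC).astype(float)
    h=(np.percentile(G,2)+np.percentile(G,70))/2
    nl,lab,st,c=cv2.connectedComponentsWithStats((G<h).astype(np.uint8))
    k=min(range(1,nl),key=lambda i:np.hypot(*(c[i]-G.shape[0]/2))+ (1e3 if st[i,4]<60 else 0))
    return x0+(c[k][0]+.5)/up-.5,y0+(c[k][1]+.5)/up-.5,st[k,4]/up**2
def bright_rect(im,u,v,r=25,lo=150):
    x0,y0=int(u)-r,int(v)-r
    g=cv2.cvtColor(im,cv2.COLOR_BGR2GRAY)[y0:y0+2*r+1,x0:x0+2*r+1]
    G=cv2.resize(g,None,fx=8,fy=8,interpolation=cv2.INTER_CUBIC)
    nl,lab,st,c=cv2.connectedComponentsWithStats((G>lo).astype(np.uint8))
    cs=G.shape[0]/2
    k=min(range(1,nl),key=lambda i:np.hypot(*(c[i]-cs))+(1e3 if st[i,4]<2000 else 0))
    pts=np.argwhere(lab==k)[:,::-1].astype(np.float32)
    (cx,cy),(w,h),a=cv2.minAreaRect(pts)
    b=cv2.boxPoints(((cx,cy),(w,h),a))
    return np.array([x0,y0])+(b+.5)/8-.5,(w/8,h/8)
E
python3 - <<'E'
from m import *
T=cv2.imread("pics/top0.png");S=cv2.imread("pics/scene0.png");s=1/1.5625
for nm,u,v,z in[("m1",336,222,.018),("m2",369,220,.018),("m3",401,218,.018),("m4",434,215,.018),("cov",398,298,.012),("blk",521,217,.058)]:
    a=dark("top",T,u*s,v*s);p=ray("top",a[0],a[1],z);q=proj("scene",p)
    try: b=dark("scene",S,*q,r=4);pb=ray("scene",b[0],b[1],z)
    except Exception as e: b=pb=None
    print(nm,np.round(a,2),p.round(4),"scene",np.round(q,1),b and np.round(b,2),pb is not None and pb.round(4))
g=cv2.resize(T[110:175,195:385],(760,260),interpolation=cv2.INTER_CUBIC)
k=cv2.resize(S[130:290,90:290],(400,320),interpolation=cv2.INTER_CUBIC)
o=np.zeros((590,770,3),np.uint8);o[:260,:760]=g;o[265:585,:400]=k
cv2.imwrite("pics/c1.png",o)
E
```

```text
m1 [214.91 141.55  31.53] [0.6235 0.1174 0.018 ] scene [267.1 270.6] [268.13 270.71  33.91] [0.6227 0.1199 0.018 ]
m2 [235.85 140.23  30.17] [0.6273 0.0534 0.018 ] scene [245.1 261.7] [246.18 261.9   34.88] [0.6266 0.0562 0.018 ]
m3 [256.62 139.37  30.98] [ 0.6295 -0.01    0.018 ] scene [224.  252.6] [225.13 252.83  31.69] [ 0.6287 -0.007   0.018 ]
m4 [277.99 137.61  29.59] [ 0.6346 -0.0755  0.018 ] scene [202.1 244.3] [203.26 244.46  29.77] [ 0.6338 -0.0724  0.018 ]
cov [253.94 189.01  20.86] [ 0.4777 -0.0009  0.012 ] scene [252.6 211.7] [253.77 209.85  14.83] [ 0.4708 -0.0005  0.012 ]
blk [333.68 138.62  30.08] [ 0.6218 -0.238   0.058 ] scene [152.1 210. ] [153.29 210.95  26.47] [ 0.6229 -0.2336  0.058 ]
```

View pics/c1.png

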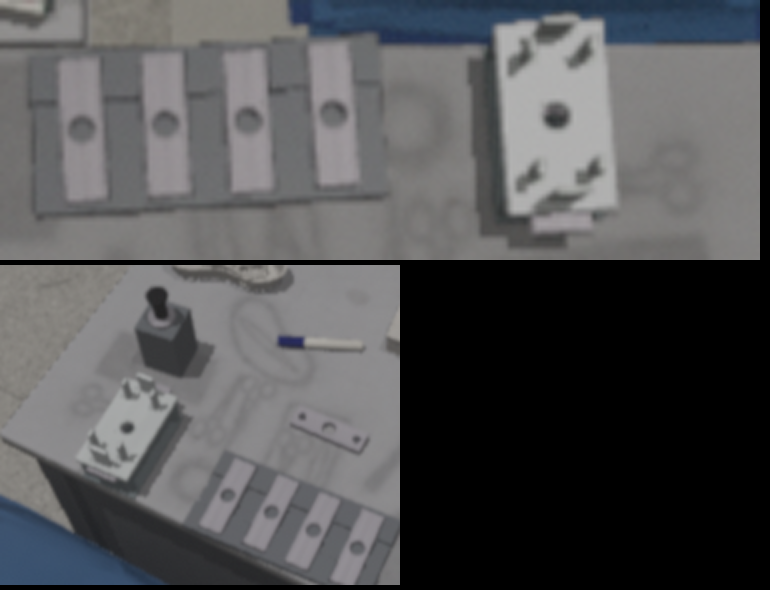

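The crop confirms four bars in the mould. The block hole is at crop pixel (557,115), and the draw plate shows at its lower (−x) end, so block +x points up in the picture. Yaw of both is about 3–4°.

```bash
cat > g.py <<'E'
from m import *
from scipy.spatial.transform import Rotation as Ro
def go(x,y,z,yawdeg):
    s=manip.read_state();R=Ro.from_euler('xyz',s["ee_rot"])
    T=Ro.from_euler('xyz',[np.pi,0,np.radians(yawdeg)])
    d=R.inv().apply(np.array([x,y,z])-s["ee_pos"])*100
    r=(R.inv()*T).as_rotvec(degrees=True)
    print("t",round(s["clock"],2),"pos",s["ee_pos"].round(4),"rot",np.degrees(s["ee_rot"]).round(2),"F",s["contact_force"].round(1),"gap",round(s["finger_gap"],4),"grip",round(s["grip_force"],1))
    print("ROW",*d.round(2),*r.round(1))
E
python3 - <<'E'
from g import *
T=cv2.imread("pics/top0.png");S=cv2.imread("pics/scene0.png")
def yaw(n,b,z):
    w=np.array([ray(n,*p,z) for p in b]);e=[w[1]-w[0],w[2]-w[1]]
    l=max(e,key=np.linalg.norm);a=np.degrees(np.arctan2(l[1],l[0]));a=(a+90)%180-90
    return round(a,2),w.mean(0).round(4),[round(float(np.linalg.norm(i)),4) for i in e]
for nm,n,im,u,v,z,lo in[("blk","top",T,333.7,138.6,.058,165),("blk","top",T,333.7,138.6,.058,180),("m1","top",T,215,141.5,.018,150),("m4","top",T,278,137.6,.018,150),("cov","top",T,254,190.5,.012,150),("m4","scene",S,203,244.5,.018,150),("cov","scene",S,254,211,.012,150)]:
    b,wh=bright_rect(im,u,v,r=28,lo=lo);print(nm,n,lo,wh,yaw(n,b,z))
go(.634,-.074,.30,3.3)
E
```

```text
blk top 165 (46.54345703125, 26.191953659057617) (np.float64(2.81), array([ 0.6225, -0.2381,  0.058 ]), [0.0782, 0.1398])Traceback (most recent call last):
  File "<stdin>", line 8, in <module>
  File "m.py", line 17, in bright_rect
    k=min(range(1,nl),key=lambda i:np.hypot(*(c[i]-cs))+(1e3 if st[i,4]<2000 else 0))
ValueError: min() iterable argument is empty
```

Run:
```python
from g import *
T=cv2.imread("pics/top0.png");S=cv2.imread("pics/scene0.png")
def yaw(n,b,z):
    w=np.array([ray(n,*p,z) for p in b]);e=[w[1]-w[0],w[2]-w[1]]
    l=max(e,key=np.linalg.norm);a=np.degrees(np.arctan2(l[1],l[0]));a=(a+90)%180-90
    return round(a,2),w.mean(0).round(4),[round(float(np.linalg.norm(i)),4) for i in e]
for nm,n,im,u,v,z,lo in[("blk","top",T,333.7,138.6,.058,150),("m1","top",T,215,141.5,.018,0),("m4","top",T,278,137.6,.018,0),("cov","top",T,254,190.5,.012,0),("m4","scene",S,203,244.5,.018,0),("cov","scene",S,254,211,.012,0)]:
    try:
        if not lo:
            g=cv2.cvtColor(im,cv2.COLOR_BGR2GRAY)[int(v)-8:int(v)+9,int(u)-8:int(u)+9];lo=(np.percentile(g,90)+np.percentile(g,40))/2 if 0 else np.percentile(g,92)-12
        b,wh=bright_rect(im,u,v,r=28,lo=lo);print(nm,n,lo,wh,yaw(n,b,z))
    except Exception as e: print(nm,lo,e)
go(.634,-.074,.30,3.3)
```

```text
blk top 150 (47.592769622802734, 27.064937591552734) (np.float64(2.57), array([ 0.6228, -0.2383,  0.058 ]), [0.0808, 0.1429])
m1 top 131.0 (34.518585205078125, 9.715417861938477) (np.float64(3.57), array([0.6224, 0.117 , 0.018 ]), [0.0297, 0.107])
m4 top 140.0 (34.33572769165039, 9.607748985290527) (np.float64(3.71), array([ 0.6336, -0.0756,  0.018 ]), [0.0295, 0.1066])
cov top 137.0 (9.90554428100586, 35.53526306152344) (np.float64(-88.65), array([ 0.474 , -0.0021,  0.012 ]), [0.1081, 0.0302])
m4 scene 130.0 (10.383695602416992, 37.531211853027344) (np.float64(3.73), array([ 0.6338, -0.0721,  0.018 ]), [0.1092, 0.0305])
cov scene 128.0 (56.87499237060547, 56.87499237060547) (np.float64(28.8), array([4.709e-01, 3.000e-04, 1.200e-02]), [0.188, 0.1688])
t 0.1 pos [ 0.2032 -0.6435  0.4037] rot [-179.9     0.     17.52] F [ 0.8 -0.1  0. ] gap 0.0854 grip 0.0
ROW 58.23 -41.32 10.44 -0.1 0.0 14.2
```

{"name": "play_rows", "arguments": {
  "targets": "58 -41 6 0 0 14 -0.18; 58 -41 6 0 0 14 -0.18; 58 -41 6 0 0 14 -0.18; 58 -41 6 0 0 14 -0.18; 58 -41 6 0 0 14 -0.18; 58 -41 6 0 0 14 -0.18; 58 -41 6 0 0 14 -0.18; 58 -41 6 0 0 14 -0.18; 58 -41 6 0 0 14 -0.18; 58 -41 6 0 0 14 -0.18; 58 -41 6 0 0 14 -0.18; 58 -41 6 0 0 14 -0.18",
  "newtons": 60
}}

```text
clock: 1.6
ee_pos: [0.6343, -0.0734, 0.3439]
ee_rot: [-3.139, 0.0, 0.067]
contact_force: [-0.4, -0.4, 0.2]
finger_gap: 0.0508
grip_force: 0.0
```

{"name": "play_rows", "arguments": {
  "targets": "0 0.05 10 0 0 0.2 -0.18; 0 0.05 15 0 0 0.2 -0.18; 0 0.05 15.8 0 0 0.2 -0.18; 0 0.05 16.1 0 0 0.2 -0.18; 0 0.05 16.1 0 0 0.2 -0.18; 0 0.05 16.1 0 0 0.2 -0.18"
}}

```text
clock: 2.35
ee_pos: [0.6338, -0.0789, 0.1859]
ee_rot: [3.141, -0.004, 0.058]
contact_force: [1.1, -0.8, 0.5]
finger_gap: 0.0505
grip_force: 0.0
```

Run:
```python
from g import *
T=manip.capture("top");S=manip.capture("scene")
o=np.zeros((400,760,3),np.uint8)
a=proj("top",(.634,-.074,.05)).astype(int);b=proj("scene",(.634,-.074,.05)).astype(int);print(a,b)
o[:,:375]=cv2.resize(T[a[1]-40:a[1]+40,a[0]-37:a[0]+38],(375,400),interpolation=cv2.INTER_CUBIC)
o[:,385:]=cv2.resize(S[b[1]-40:b[1]+40,b[0]-37:b[0]+38],(375,400),interpolation=cv2.INTER_CUBIC)
cv2.imwrite("pics/c2.png",o)
go(.634,-.074,.181,3.6)
```

```text
[278 135] [201 239]
t 2.45 pos [ 0.6336 -0.0787  0.1856] rot [179.97  -0.18   3.31] F [-0.5 -0.5  0.7] gap 0.0502 grip 0.0
ROW 0.07 -0.47 0.46 0.0 -0.2 -0.3
```

View pics/c2.png

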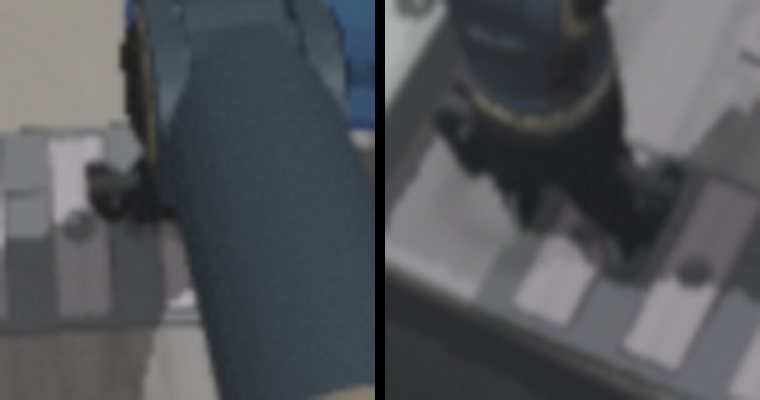

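The scene view shows the fingers straddling bar 4, with the right finger close to its neighbour bar. I'll correct y by 5 mm, lower the tool and close.

{"name": "play_rows", "arguments": {
  "targets": "0 -0.5 0 0 0 -0.3 -0.18; 0 -0.5 0 0 0 -0.3 -0.18; 0 -0.5 0.4 0 0 -0.3 -0.18; 0 -0.5 0.4 0 0 -0.3 -0.18; 0 -0.5 0.4 0 0 -0.3 1; 0 -0.5 0.4 0 0 -0.3 1; 0 -0.5 0.4 0 0 -0.3 1; 0 -0.5 0.4 0 0 -0.3 1; 0 -0.5 0.4 0 0 -0.3 1",
  "newtons": 60
}}

```text
clock: 3.58
ee_pos: [0.6334, -0.0736, 0.1812]
ee_rot: [3.141, -0.002, 0.063]
contact_force: [-1.3, 0.5, 6.7]
finger_gap: 0.0303
grip_force: 62.9
```

{"name": "play_rows", "arguments": {
  "targets": "0 0 -5 0 0 0 1; 0 0 -11 0 0 0 1; 0 0 -11.4 0 0 0 1; 0 8 -11.4 0 0 0.5 1; -2.2 16 -11.4 0 0 0.8 1; -2.2 16.1 -11.4 0 0 0.8 1; -2.2 16.1 -11.4 0 0 0.8 1; -2.2 16.1 -11.4 0 0 0.8 1; -2.2 16.1 -11.4 0 0 0.8 1; -2.2 16.1 -11.4 0 0 0.8 1"
}}

```text
clock: 4.82
ee_pos: [0.6213, -0.2342, 0.2936]
ee_rot: [-3.141, -0.0, 0.052]
contact_force: [0.1, -0.9, -1.7]
finger_gap: 0.0298
grip_force: 61.8
```

Run:
```python
from g import *
T=manip.capture("top");S=manip.capture("scene")
o=np.zeros((400,760,3),np.uint8)
a=proj("top",(.622,-.236,.1)).astype(int);b=proj("scene",(.622,-.236,.1)).astype(int);print(a,b)
o[:,:375]=cv2.resize(T[a[1]-40:a[1]+40,a[0]-37:a[0]+38],(375,400),interpolation=cv2.INTER_CUBIC)
o[:,385:]=cv2.resize(S[b[1]-40:b[1]+40,b[0]-37:b[0]+38],(375,400),interpolation=cv2.INTER_CUBIC)
cv2.imwrite("pics/c3.png",o)
go(.6217,-.2355,.293,2.8)
```

```text
[335 135] [149 202]
t 4.92 pos [ 0.6211 -0.2347  0.2938] rot [-1.7999e+02 -1.0000e-02  2.9000e+00] F [-0.9  0.4 -1.1] gap 0.0303 grip 61.8
ROW 0.05 0.08 0.08 -0.0 -0.0 0.1
```

View pics/c3.png

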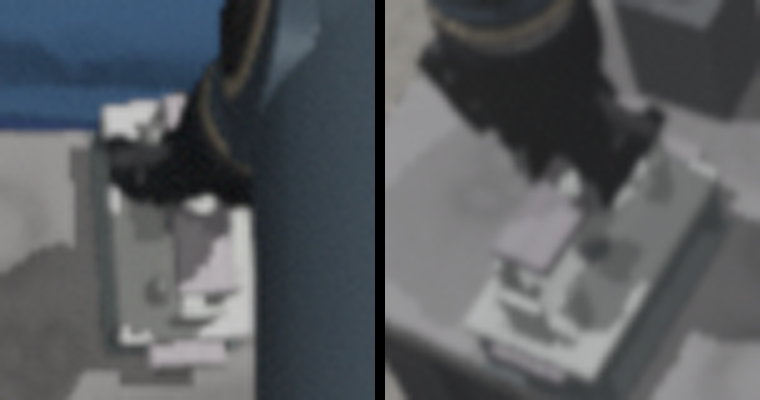

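The bar is held level above the bed and between the posts. I'll lower it.

{"name": "play_rows", "arguments": {
  "targets": "0.05 0.08 0 0 0 0 1; 0.05 0.08 1 0 0 0 1; 0.05 0.08 2 0 0 0 1; 0.05 0.08 3 0 0 0 1; 0.05 0.08 4 0 0 0 1; 0.05 0.08 5 0 0 0 1; 0.05 0.08 5.6 0 0 0 1; 0.05 0.08 5.6 0 0 0 1"
}}

```text
clock: 5.92
ee_pos: [0.6213, -0.2364, 0.2371]
ee_rot: [-3.141, 0.001, 0.049]
contact_force: [-0.1, -0.1, -2.2]
finger_gap: 0.0301
grip_force: 61.8
```

{"name": "play_rows", "arguments": {
  "targets": "0 0 0.4 0 0 0 1; 0 0 0.6 0 0 0 1; 0 0 0.6 0 0 0 1; 0 0 0.6 0 0 0 1"
}}

```text
clock: 6.42
ee_pos: [0.6215, -0.2365, 0.2321]
ee_rot: [3.141, -0.001, 0.049]
contact_force: [-0.1, -0.1, 1.7]
finger_gap: 0.0301
grip_force: 62.0
```

{"name": "play_rows", "arguments": {
  "targets": "0 0 0 0 0 0 -0.18; 0 0 0 0 0 0 -0.18; 0 0 0 0 0 0 -0.18; 0 0 -4 0 0 0 -0.18; 0 0 -7.5 0 0 0 -0.18; 0.5 -6 -7.5 0 0 -0.4 -0.18; 1 -12 -7.5 0 0 -0.8 -0.18; 1.8 -18 -7.5 0 0 -0.8 -0.18; 1.9 -22.7 -7.5 0 0 -0.8 -0.18; 1.9 -22.7 -7.5 0 0 -0.8 -0.18; 1.9 -22.7 -7.5 0 0 -0.8 -0.18; 1.9 -22.7 -7.5 0 0 -0.8 -0.18"
}}

```text
clock: 7.92
ee_pos: [0.6293, -0.011, 0.3066]
ee_rot: [3.14, 0.0, 0.06]
contact_force: [0.2, -0.0, -0.9]
finger_gap: 0.0503
grip_force: 0.0
```

Run:
```python
from g import *
T=manip.capture("top");S=manip.capture("scene")
for n,im in(("top",T),("scene",S)):
    q=proj(n,(.622,-.236,.068));a=dark(n,im,*q,r=5);print(n,a,ray(n,a[0],a[1],.068))
o=np.zeros((400,760,3),np.uint8)
a=proj("top",(.622,-.236,.06)).astype(int);b=proj("scene",(.622,-.236,.06)).astype(int)
o[:,:375]=cv2.resize(T[a[1]-40:a[1]+40,a[0]-37:a[0]+38],(375,400),interpolation=cv2.INTER_CUBIC)
o[:,385:]=cv2.resize(S[b[1]-40:b[1]+40,b[0]-37:b[0]+38],(375,400),interpolation=cv2.INTER_CUBIC)
cv2.imwrite("pics/c4.png",o)
go(.629,-.0085,.181,3.6)
```

```text
top (np.float64(334.31868131868134), np.float64(137.93537712287713), np.float64(31.28125)) [ 0.62170288 -0.23795228  0.068     ]
scene (np.float64(152.50791587901702), np.float64(209.0453686200378), np.float64(33.0625)) [ 0.62282062 -0.2340928   0.068     ]
t 8.03 pos [ 0.6293 -0.0106  0.3066] rot [179.96   0.     3.46] F [0.7 0.3 0. ] gap 0.0502 grip 0.0
ROW -0.01 -0.22 12.56 0.0 0.0 -0.1
```

View pics/c4.png

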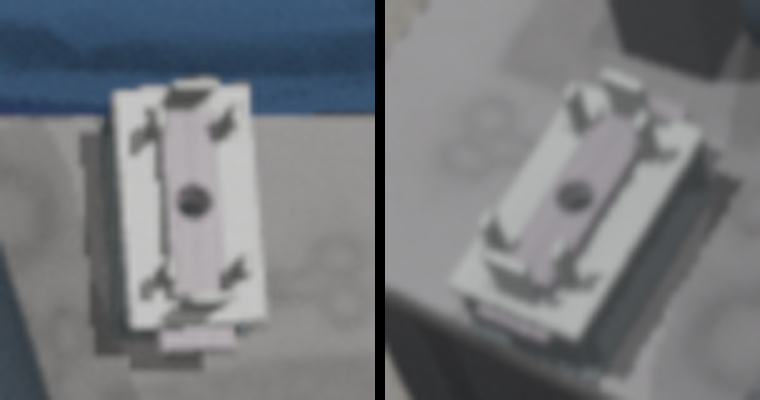

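Bar 4 lies between the posts, and its hole reads within 1 mm of the bed hole. Next is bar 3.

{"name": "play_rows", "arguments": {
  "targets": "0 -0.22 6 0 0 0 -0.18; 0 -0.22 10 0 0 0 -0.18; 0 -0.22 12 0 0 0 -0.18; 0 -0.22 12.5 0 0 0 -0.18; 0 -0.22 12.5 0 0 0 -0.18; 0 -0.22 12.5 0 0 0 1; 0 -0.22 12.5 0 0 0 1; 0 -0.22 12.5 0 0 0 1; 0 -0.22 12.5 0 0 0 1; 0 -0.22 6 0 0 0 1; 0 -0.22 0.5 0 0 0 1; 0 -0.22 0.5 0 0 0 1"
}}

```text
clock: 9.52
ee_pos: [0.6308, -0.0061, 0.308]
ee_rot: [3.141, -0.012, 0.063]
contact_force: [-0.6, 0.1, -1.6]
finger_gap: 0.0297
grip_force: 62.1
```

```bash
python3 -c "
from g import *
go(.6218,-.2362,.303,2.8)"
```

```text
t 9.53 pos [ 0.6308 -0.0061  0.308 ] rot [179.99  -0.7    3.62] F [-0.6  0.1 -1.6] gap 0.0297 grip 62.1
ROW -2.36 22.91 0.47 0.0 -0.7 0.8
```

{"name": "play_rows", "arguments": {
  "targets": "-0.5 6 0 0 0 0.4 1; -1.1 12 0 0 0 0.8 1; -1.6 18 0 0 0 0.8 1; -2.1 22.7 0 0 0 0.8 1; -2.1 22.7 0 0 0 0.8 1; -2.1 22.7 0 0 0 0.8 1; -2.1 22.7 0 0 0 0.8 1; -2.1 22.7 0 0 0 0.8 1"
}}

```text
clock: 10.52
ee_pos: [0.6228, -0.2328, 0.3017]
ee_rot: [-3.141, -0.0, 0.052]
contact_force: [0.2, 0.5, -0.9]
finger_gap: 0.0302
grip_force: 62.1
```

```bash
python3 -c "
from g import *
go(.6218,-.2362,.242,2.8)"
```

```text
t 10.53 pos [ 0.6228 -0.2328  0.3017] rot [-1.7997e+02 -1.0000e-02  2.9700e+00] F [ 0.2  0.5 -0.9] gap 0.0302 grip 62.1
ROW -0.12 0.34 5.97 -0.0 -0.0 0.2
```

{"name": "play_rows", "arguments": {
  "targets": "-0.1 0.3 0 0 0 0 1; -0.1 0.3 0 0 0 0 1; -0.1 0.3 1 0 0 0 1; -0.1 0.3 2 0 0 0 1; -0.1 0.3 3 0 0 0 1; -0.1 0.3 4 0 0 0 1; -0.1 0.3 5 0 0 0 1; -0.1 0.3 5.5 0 0 0 1; -0.1 0.3 5.5 0 0 0 1; -0.1 0.3 5.5 0 0 0 1"
}}

```text
clock: 11.78
ee_pos: [0.6215, -0.2375, 0.2471]
ee_rot: [3.141, 0.0, 0.049]
contact_force: [-1.5, 0.8, 0.8]
finger_gap: 0.0298
grip_force: 62.3
```

```bash
python3 -c "
from g import *
go(.6218,-.2362,.242,2.8)"
```

```text
t 11.78 pos [ 0.6215 -0.2375  0.2471] rot [1.7999e+02 1.0000e-02 2.8100e+00] F [-1.5  0.8  0.8] gap 0.0298 grip 62.3
ROW 0.04 -0.13 0.51 0.0 0.0 0.0
```

{"name": "play_rows", "arguments": {
  "targets": "0.04 -0.1 0.3 0 0 0 1; 0.04 -0.1 0.5 0 0 0 1; 0.04 -0.1 0.5 0 0 0 1; 0.04 -0.1 0.5 0 0 0 -0.18; 0.04 -0.1 0.5 0 0 0 -0.18; 0.04 -0.1 0.5 0 0 0 -0.18; 0 -0.1 -3 0 0 0 -0.18; 0 -0.1 -6 0 0 0 -0.18; 0.4 -6 -6 0 0 -0.8 -0.18; 0.8 -12 -6 0 0 -0.8 -0.18; 1.2 -18 -6 0 0 -0.8 -0.18; 1.6 -24 -6 0 0 -0.8 -0.18"
}}

```text
clock: 13.28
ee_pos: [0.6257, 0.0049, 0.3066]
ee_rot: [-3.142, -0.0, 0.063]
contact_force: [0.7, 0.1, 0.6]
finger_gap: 0.0501
grip_force: 0.0
```

{"name": "play_rows", "arguments": {
  "targets": "0.4 -5 0 0 0 0 -0.18; 0.4 -5.3 0 0 0 0 -0.18; 0.4 -5.3 0 0 0 0 -0.18; 0.4 -5.3 0 0 0 0 -0.18; 0.4 -5.3 0 0 0 0 -0.18"
}}

```text
clock: 13.9
ee_pos: [0.6266, 0.0543, 0.3066]
ee_rot: [3.141, 0.0, 0.06]
contact_force: [0.1, 0.6, -0.4]
finger_gap: 0.0508
grip_force: 0.0
```

```bash
python3 -c "
from g import *
T=manip.capture('top');S=manip.capture('scene')
for n,im in(('top',T),('scene',S)):
    q=proj(n,(.622,-.236,.078));a=dark(n,im,*q,r=5);print(n,a,ray(n,a[0],a[1],.078))
go(.627,.0548,.181,3.6)"
```

```text
top (np.float64(335.22480988593156), np.float64(137.23277091254752), np.float64(32.875)) [ 0.62157372 -0.23861371  0.078     ]
scene (np.float64(151.51310340747753), np.float64(206.91407359204922), np.float64(33.015625)) [ 0.62248875 -0.2354365   0.078     ]
t 14.0 pos [0.6265 0.055  0.3066] rot [179.98   0.     3.52] F [-1.2 -0.6  0.1] gap 0.0503 grip 0.0
ROW 0.05 0.02 12.56 0.0 0.0 -0.1
```

{"name": "play_rows", "arguments": {
  "targets": "0.05 0 6 0 0 0 -0.18; 0.05 0 10 0 0 0 -0.18; 0.05 0 12 0 0 0 -0.18; 0.05 0 12.5 0 0 0 -0.18; 0.05 0 12.5 0 0 0 -0.18; 0.05 0 12.5 0 0 0 1; 0.05 0 12.5 0 0 0 1; 0.05 0 12.5 0 0 0 1; 0.05 0 12.5 0 0 0 1; 0.05 0 6 0 0 0 1; 0.05 0 0 0 0 0 1; 0.05 0 0 0 0 0 1"
}}

```text
clock: 15.5
ee_pos: [0.6287, 0.0568, 0.3132]
ee_rot: [-3.141, -0.013, 0.063]
contact_force: [-0.7, -0.1, -1.6]
finger_gap: 0.0298
grip_force: 61.1
```

{"name": "play_rows", "arguments": {
  "targets": "-0.5 6 0 0 0 0.4 1; -1 12 0 0 0 0.8 1; -1.4 18 0 0 0 0.8 1; -1.9 24 0 0 0 0.8 1; -2.3 29 0 0 0 0.8 1; -2.3 29 0 0 0 0.8 1; -2.3 29 0 0 0 0.8 1; -2.3 29 0 0 0 0.8 1; -2.3 29 0 0 0 0.8 1; -2.3 29 0 0 0 0.8 1"
}}

```text
clock: 16.75
ee_pos: [0.6225, -0.2338, 0.3068]
ee_rot: [-3.142, -0.0, 0.051]
contact_force: [0.5, 0.8, -1.7]
finger_gap: 0.03
grip_force: 61.0
```

```bash
python3 -c "
from g import *
go(.6218,-.2362,.252,2.8)"
```

```text
t 16.75 pos [ 0.6225 -0.2338  0.3068] rot [-1.8e+02 -1.0e-02  2.9e+00] F [ 0.5  0.8 -1.7] gap 0.03 grip 61.0
ROW -0.08 0.24 5.48 -0.0 -0.0 0.1
```

{"name": "play_rows", "arguments": {
  "targets": "-0.05 0.13 0 0 0 0 1; -0.05 0.13 0 0 0 0 1; -0.05 0.13 1 0 0 0 1; -0.05 0.13 2 0 0 0 1; -0.05 0.13 3 0 0 0 1; -0.05 0.13 4 0 0 0 1; -0.05 0.13 5 0 0 0 1; -0.05 0.13 5 0 0 0 1; -0.05 0.13 5 0 0 0 1"
}}

```text
clock: 17.88
ee_pos: [0.6218, -0.236, 0.257]
ee_rot: [3.142, 0.0, 0.049]
contact_force: [-0.6, -0.2, -0.2]
finger_gap: 0.0302
grip_force: 61.2
```

```bash
python3 -c "
from g import *
go(.6218,-.2362,.252,2.8)"
```

```text
t 17.88 pos [ 0.6218 -0.236   0.257 ] rot [180.     0.     2.82] F [-0.6 -0.2 -0.2] gap 0.0302 grip 61.2
ROW -0.0 0.02 0.5 0.0 0.0 0.0
```

{"name": "play_rows", "arguments": {
  "targets": "0 0 0.3 0 0 0 1; 0 0 0.5 0 0 0 1; 0 0 0.5 0 0 0 1; 0 0 0.5 0 0 0 -0.18; 0 0 0.5 0 0 0 -0.18; 0 0 0.5 0 0 0 -0.18; 0 0 -3 0 0 0 -0.18; 0 0 -5.5 0 0 0 -0.18; 0.3 -6 -5.5 0 0 -0.8 -0.18; 0.6 -12 -5.5 0 0 -0.8 -0.18; 0.9 -18 -5.5 0 0 -0.8 -0.18; 1.2 -24 -5.5 0 0 -0.8 -0.18"
}}

```text
clock: 19.38
ee_pos: [0.6218, 0.006, 0.3116]
ee_rot: [3.142, -0.0, 0.063]
contact_force: [1.8, 0.8, 0.9]
finger_gap: 0.0504
grip_force: 0.0
```

{"name": "play_rows", "arguments": {
  "targets": "0.3 -6 0 0 0 0 -0.18; 0.6 -11.4 0 0 0 0 -0.18; 0.6 -11.4 0 0 0 0 -0.18; 0.6 -11.4 0 0 0 0 -0.18; 0.6 -11.4 0 0 0 0 -0.18; 0.6 -11.4 0 0 0 0 -0.18"
}}

```text
clock: 20.12
ee_pos: [0.6211, 0.1167, 0.3116]
ee_rot: [3.141, 0.0, 0.061]
contact_force: [-0.2, -0.1, 0.8]
finger_gap: 0.0505
grip_force: 0.0
```

```bash
python3 -c "
from g import *
T=manip.capture('top');S=manip.capture('scene')
for n,im in(('top',T),('scene',S)):
    q=proj(n,(.622,-.236,.088));a=dark(n,im,*q,r=5);print(n,a,ray(n,a[0],a[1],.088))
go(.6231,.1187,.181,3.6)"
```

```text
top (np.float64(335.5114420423183), np.float64(136.47636844526218), np.float64(33.96875)) [ 0.62157684 -0.23744244  0.088     ]
scene (np.float64(151.3248050682261), np.float64(205.29428606237818), np.float64(32.0625)) [ 0.62257284 -0.23387394  0.088     ]
t 20.23 pos [0.621  0.1173 0.3117] rot [179.98  -0.     3.52] F [-0.8  0.  -0.1] gap 0.0503 grip 0.0
ROW 0.22 -0.13 13.07 0.0 -0.0 -0.1
```

{"name": "play_rows", "arguments": {
  "targets": "0.2 -0.1 6 0 0 0 -0.18; 0.2 -0.1 11 0 0 0 -0.18; 0.2 -0.1 12.5 0 0 0 -0.18; 0.2 -0.1 13 0 0 0 -0.18; 0.2 -0.1 13 0 0 0 -0.18; 0.2 -0.1 13 0 0 0 1; 0.2 -0.1 13 0 0 0 1; 0.2 -0.1 13 0 0 0 1; 0.2 -0.1 13 0 0 0 1; 0.2 -0.1 7 0 0 0 1; 0.2 -0.1 1 0 0 0 1; 0.2 -0.1 0 0 0 0 1"
}}

```text
clock: 21.72
ee_pos: [0.624, 0.1202, 0.3175]
ee_rot: [-3.14, -0.01, 0.063]
contact_force: [0.5, -1.0, -1.6]
finger_gap: 0.0301
grip_force: 61.1
```

{"name": "play_rows", "arguments": {
  "targets": "-0.4 6 0 0 0 0.4 1; -0.8 12 0 0 0 0.8 1; -1.2 18 0 0 0 0.8 1; -1.6 24 0 0 0 0.8 1; -2 30 0 0 0 0.8 1; -2.3 35.4 0 0 0 0.8 1; -2.3 35.4 0 0 0 0.8 1; -2.3 35.4 0 0 0 0.8 1; -2.3 35.4 0 0 0 0.8 1; -2.3 35.4 0 0 0 0.8 1; -2.3 35.4 0 0 0 0.8 1; -2.3 35.4 0 0 0 0.8 1"
}}

```text
clock: 23.22
ee_pos: [0.6222, -0.2348, 0.3118]
ee_rot: [3.141, -0.0, 0.05]
contact_force: [-0.4, -0.8, -0.3]
finger_gap: 0.0297
grip_force: 61.1
```

```bash
python3 -c "
from g import *
go(.6218,-.2362,.262,2.8)"
```

```text
t 23.23 pos [ 0.6222 -0.2348  0.3118] rot [ 1.7999e+02 -1.0000e-02  2.8500e+00] F [-0.4 -0.8 -0.3] gap 0.0297 grip 61.1
ROW -0.05 0.13 4.98 0.0 -0.0 0.1
```

{"name": "play_rows", "arguments": {
  "targets": "-0.05 0.08 0 0 0 0 1; -0.05 0.08 0 0 0 0 1; -0.05 0.08 1 0 0 0 1; -0.05 0.08 2 0 0 0 1; -0.05 0.08 3 0 0 0 1; -0.05 0.08 4 0 0 0 1; -0.05 0.08 4.5 0 0 0 1; -0.05 0.08 4.5 0 0 0 1; -0.05 0.08 4.5 0 0 0 1"
}}

```text
clock: 24.35
ee_pos: [0.6219, -0.2361, 0.267]
ee_rot: [3.141, -0.001, 0.049]
contact_force: [0.4, -0.6, -0.8]
finger_gap: 0.0298
grip_force: 61.1
```

```bash
python3 -c "
from g import *
go(.6218,-.2362,.262,2.8)"
```

```text
t 24.35 pos [ 0.6219 -0.2361  0.267 ] rot [ 1.7998e+02 -5.0000e-02  2.8200e+00] F [ 0.4 -0.6 -0.8] gap 0.0298 grip 61.1
ROW -0.01 0.01 0.5 0.0 -0.1 0.0
```

{"name": "play_rows", "arguments": {
  "targets": "0 0 0.3 0 0 0 1; 0 0 0.5 0 0 0 1; 0 0 0.5 0 0 0 1; 0 0 0.5 0 0 0 -0.18; 0 0 0.5 0 0 0 -0.18; 0 0 0.5 0 0 0 -0.18; 0 0 -3 0 0 0 -0.18; 0 0 -5.5 0 0 0 -0.18; 0 -6 -5.5 0 0 -9 -0.18; 0 -8 -5.5 0 0 -18 -0.18; 0 -8 -5.5 0 0 -18 -0.18"
}}

```text
clock: 25.72
ee_pos: [0.6178, -0.154, 0.3217]
ee_rot: [-3.141, -0.0, 0.365]
contact_force: [-0.6, -0.5, 0.2]
finger_gap: 0.05
grip_force: 0.0
```

Run:
```python
from g import *
T=manip.capture('top');S=manip.capture('scene')
for n,im in(('top',T),('scene',S)):
    for p in((.622,-.236,.098),(.474,-.002,.012)):
        q=proj(n,p);a=dark(n,im,*q,r=5);print(n,np.round(a,2),ray(n,a[0],a[1],p[2]).round(4))
o=np.zeros((600,800,3),np.uint8)
a=proj("top",(.54,-.12,.03)).astype(int);b=proj("scene",(.54,-.12,.03)).astype(int)
o[:,:400]=cv2.resize(T[a[1]-80:a[1]+80,a[0]-53:a[0]+54],(400,600),interpolation=cv2.INTER_CUBIC)
o[:,400:]=cv2.resize(S[b[1]-80:b[1]+80,b[0]-53:b[0]+54],(400,600),interpolation=cv2.INTER_CUBIC)
print(a,b);cv2.imwrite("pics/c5.png",o);cv2.imwrite("pics/top5.png",T);cv2.imwrite("pics/scene5.png",S)
print(manip.read_state()["joint_positions"].round(2));go(.474,-.002,.3,91.3)
```

```text
top [331.87 136.37  26.75] [ 0.6197 -0.225   0.098 ]
top [256.03 190.06  75.8 ] [ 0.4745 -0.0072  0.012 ]
scene [150.45 203.42  33.69] [ 0.6229 -0.2344  0.098 ]
scene [253.57 209.71  13.  ] [ 0.4706 -0.0013  0.012 ]
[293 167] [204 208]
[ 0.4   0.51 -0.3   1.7   0.18  0.96 -1.18]
t 25.82 pos [ 0.6176 -0.1576  0.3215] rot [1.7995e+02 4.0000e-02 2.0600e+01] F [ 0.3 -0.9 -0.4] gap 0.0503 grip 0.0
ROW -7.97 -19.62 2.13 0.0 0.1 -70.7
```

View pics/c5.png

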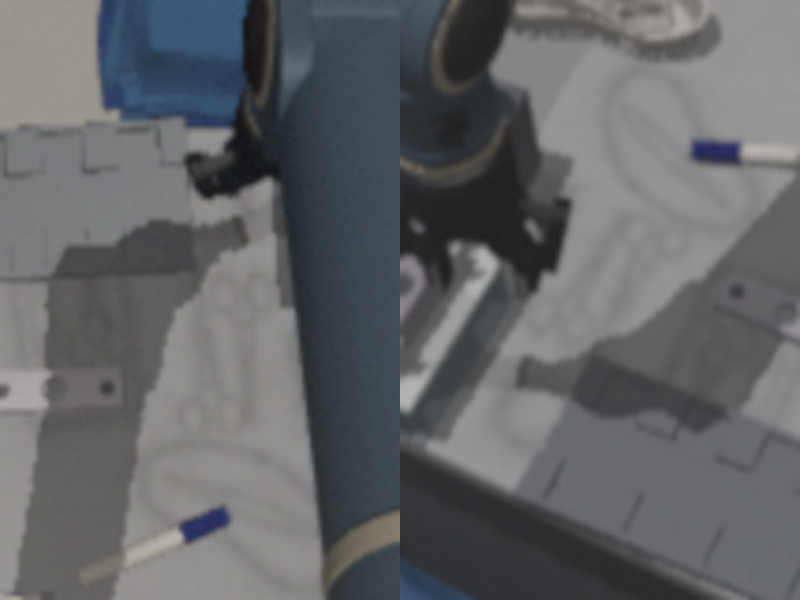

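The mould is empty and the cover lies where it was. I'll measure it from its two dark rivet heads.

Run:
```python
from g import *
T=cv2.imread("pics/top0.png");S=cv2.imread("pics/scene0.png")
for n,im,P in(("top",T,[(377/1.5625,298/1.5625),(418/1.5625,298/1.5625)]),("scene",S,[(240.5,205.5),(268,217)])):
    w=[]
    for p in P:
        a=dark(n,im,*p,r=4);w.append(ray(n,a[0],a[1],.013))
    d=w[0]-w[1];print(n,np.round(w,4).tolist(),np.mean(w,0).round(4),np.linalg.norm(d).round(4),np.degrees(np.arctan2(d[1],d[0])).round(2))
```

```text
top [[0.4724, 0.0413, 0.013], [0.4744, -0.044, 0.013]] [ 0.4734 -0.0014  0.013 ] 0.0853 91.32
scene [[0.4751, -0.0407, 0.013], [0.4734, 0.0455, 0.013]] [0.4742 0.0024 0.013 ] 0.0863 -88.89
```

{"name": "play_rows", "arguments": {
  "targets": "-2 -5 0 0 0 -10 -0.3; -4 -10 0 0 0 -20 -0.3; -6 -15 0 0 0 -30 -0.3; -7.9 -19.8 2 0 0 -40 -0.3; -7.9 -19.8 2 0 0 -50 -0.3; -7.9 -19.8 2 0 0 -60 -0.3; -7.9 -19.8 2 0 0 -70.5 -0.3; -7.9 -19.8 2 0 0 -70.5 -0.3; -7.9 -19.8 2 0 0 -70.5 -0.3; -7.9 -19.8 2 0 0 -70.5 -0.3; -7.9 -19.8 2 0 0 -70.5 -0.3"
}}

```text
clock: 27.2
ee_pos: [0.4735, 0.0009, 0.3017]
ee_rot: [3.141, 0.0, 1.593]
contact_force: [0.1, -0.3, 0.2]
finger_gap: 0.0552
grip_force: 0.0
```

```bash
python3 -c "
from g import *
print(manip.read_state()['joint_positions'].round(2))
go(.4738,.0005,.176,91.2)
S=manip.capture('scene');b=proj('scene',(.474,0,.05)).astype(int)
cv2.imwrite('pics/c6.png',cv2.resize(S[b[1]-40:b[1]+40,b[0]-50:b[0]+50],(600,480),interpolation=cv2.INTER_CUBIC))"
```

```text
[ 0.45  0.34 -0.65  2.08  0.29  0.81 -0.35]
t 27.2 pos [0.4735 0.0009 0.3017] rot [1.7999e+02 1.0000e-02 9.1270e+01] F [ 0.1 -0.3  0.2] gap 0.0552 grip 0.0
ROW -0.04 0.02 12.57 0.0 0.0 0.1
```

View pics/c6.png

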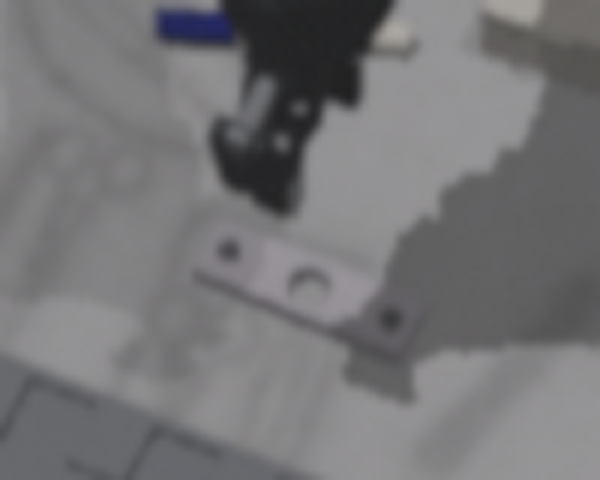

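The gripper is over the cover, which lies unmoved, so I'll grasp it.

{"name": "play_rows", "arguments": {
  "targets": "0 0 6 0 0 0 -0.3; 0 0 11 0 0 0 -0.3; 0 0 12.2 0 0 0 -0.3; 0 0 12.5 0 0 0 -0.3; 0 0 12.5 0 0 0 -0.3; 0 0 12.5 0 0 0 1; 0 0 12.5 0 0 0 1; 0 0 12.5 0 0 0 1; 0 0 12.5 0 0 0 1; 0 0 6 0 0 0 1; 0 0 0 0 0 0 1; 0 0 -2 0 0 0 1"
}}

```text
clock: 28.75
ee_pos: [0.4743, 0.0013, 0.3259]
ee_rot: [3.134, 0.001, 1.594]
contact_force: [0.4, 0.1, -2.4]
finger_gap: 0.03
grip_force: 61.3
```

```bash
python3 -c "
from g import *
go(.6218,-.2362,.32,2.8)"
```

```text
t 28.75 pos [0.4743 0.0013 0.3259] rot [1.7958e+02 6.0000e-02 9.1310e+01] F [ 0.4  0.1 -2.4] gap 0.03 grip 61.3
ROW -24.08 14.2 0.72 0.4 -0.3 88.5
```

{"name": "play_rows", "arguments": {
  "targets": "-3 2 0 0 0 10 1; -7 4 0 0 0 20 1; -11 6 0 0 0 30 1; -15 8 0 0 0 40 1; -19 11 0 0 0 50 1; -22 13 0 0 0 60 1; -24 14.2 0 0 0 70 1; -24 14.2 0 0 0 80 1; -24 14.2 0 0 0 88.5 1; -24 14.2 0 0 0 88.5 1; -24 14.2 0 0 0 88.5 1; -24 14.2 0 0 0 88.5 1"
}}

```text
clock: 30.25
ee_pos: [0.6209, -0.2358, 0.3218]
ee_rot: [-3.141, -0.0, 0.05]
contact_force: [-0.1, 0.1, -0.8]
finger_gap: 0.0299
grip_force: 61.2
```

```bash
python3 -c "
from g import *
go(.6218,-.2362,.276,2.8)
S=manip.capture('scene');b=proj('scene',(.62,-.236,.1)).astype(int)
cv2.imwrite('pics/c7.png',cv2.resize(S[b[1]-40:b[1]+40,b[0]-50:b[0]+50],(600,480),interpolation=cv2.INTER_CUBIC))"
```

```text
t 30.25 pos [ 0.6209 -0.2358  0.3218] rot [-1.7999e+02 -1.0000e-02  2.8900e+00] F [-0.1  0.1 -0.8] gap 0.0299 grip 61.2
ROW 0.09 0.04 4.58 -0.0 -0.0 0.1
```

View pics/c7.png

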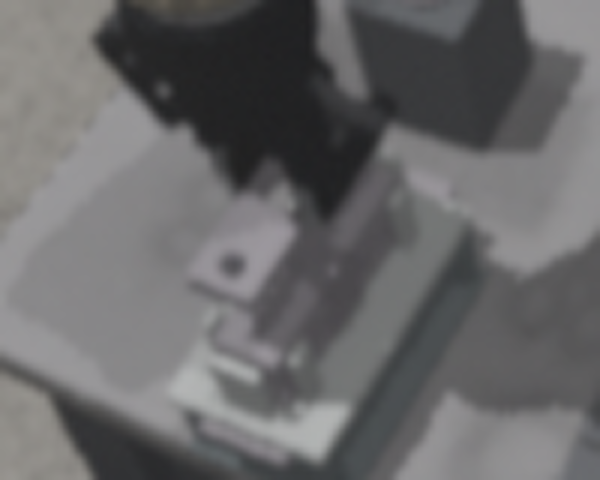

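The cover is held level above the stack, with one rivet and the upper half showing. Now I'll lower it.

{"name": "play_rows", "arguments": {
  "targets": "0.07 0.04 0 0 0 0 1; 0.07 0.04 1 0 0 0 1; 0.07 0.04 2 0 0 0 1; 0.07 0.04 3 0 0 0 1; 0.07 0.04 4 0 0 0 1; 0.07 0.04 4.3 0 0 0 1; 0.07 0.04 4.5 0 0 0 1; 0.07 0.04 4.5 0 0 0 1"
}}

```text
clock: 31.3
ee_pos: [0.6218, -0.2362, 0.2769]
ee_rot: [3.141, -0.0, 0.049]
contact_force: [-0.3, -0.5, -1.6]
finger_gap: 0.0299
grip_force: 61.3
```

```bash
python3 -c "
from g import *
go(.6218,-.2362,.274,2.8)"
```

```text
t 31.3 pos [ 0.6218 -0.2362  0.2769] rot [ 1.7999e+02 -3.0000e-02  2.8200e+00] F [-0.3 -0.5 -1.6] gap 0.0299 grip 61.3
ROW -0.01 0.0 0.29 0.0 -0.0 0.0
```

Lower the last 3 mm, release and lift, then back away toward the base so the pack is visible.

{"name": "play_rows", "arguments": {
  "targets": "0 0 0.2 0 0 0 1; 0 0 0.3 0 0 0 1; 0 0 0.3 0 0 0 1; 0 0 0.3 0 0 0 1; 0 0 0.3 0 0 0 -0.18; 0 0 0.3 0 0 0 -0.18; 0 0 0.3 0 0 0 -0.18; 0 0 -3 0 0 0 -0.18; 0 0 -6 0 0 0 -0.18; 0 -6 -10 0 0 0 -0.18; 0 -12 -12 0 0 0 -0.18; 0 -18 -12 0 0 0 -0.18"
}}

```text
clock: 32.8
ee_pos: [0.6135, -0.062, 0.3986]
ee_rot: [3.141, -0.004, 0.048]
contact_force: [0.8, 1.1, -0.4]
finger_gap: 0.0504
grip_force: 0.0
```

```bash
cat > pin.py <<'E'
from g import *
T=manip.capture('top');S=manip.capture('scene');cv2.imwrite("pics/top8.png",T);cv2.imwrite("pics/scene8.png",S)
for n,im in(('top',T),('scene',S)):
    q=proj(n,(.622,-.236,.11));a=dark(n,im,*q,r=5);print("cover hole",n,np.round(a,2),ray(n,a[0],a[1],.11).round(4))
u=proj("top",(.45,-.29,.15));print(u)
o=np.zeros((590,800,3),np.uint8)
o[:,:395]=cv2.resize(T[115:215,310:377],(395,590),interpolation=cv2.INTER_CUBIC)
b=proj("scene",(.55,-.26,.1)).astype(int);print(b)
o[:,400:]=cv2.resize(S[b[1]-74:b[1]+74,b[0]-50:b[0]+50],(400,590),interpolation=cv2.INTER_CUBIC)
cv2.imwrite("pics/c8.png",o);go(.55,-.1,.4,2.8)
E
python3 pin.py
```

```text
cover hole top [337.11 134.28  36.11] [ 0.623  -0.2376  0.11  ]
cover hole scene [149.51 201.41  32.88] [ 0.6238 -0.2342  0.11  ]
[361.09341561 193.99143487]
[157 179]
t 32.9 pos [ 0.613  -0.0538  0.3977] rot [-1.797e+02 -1.400e-01  3.600e+00] F [ 0.7  0.8 -0.3] gap 0.0503 grip 0.0
ROW -6.58 4.22 -0.26 -0.3 -0.1 0.8
```

View pics/c8.png

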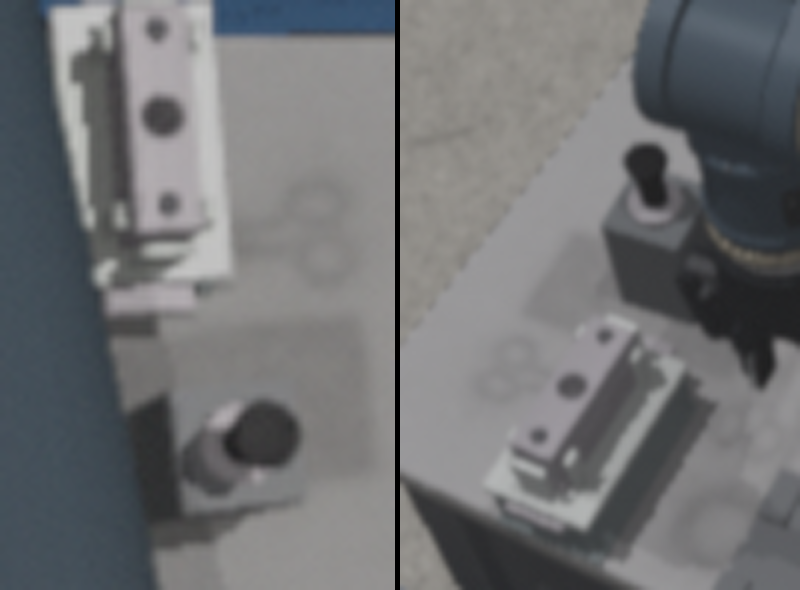

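The cover lies on the pack with its hole in line. The pin head shows at crop pixel (265,435) in the top view and (647,160) in the scene view. I'll triangulate it.

Run:
```python
from g import *
T=cv2.imread("pics/top8.png");S=cv2.imread("pics/scene8.png")
def blob(im,u,v,r,th,ell):
    x0,y0=int(u)-r,int(v)-r
    G=cv2.resize(cv2.cvtColor(im,cv2.COLOR_BGR2GRAY)[y0:y0+2*r+1,x0:x0+2*r+1],None,fx=8,fy=8,interpolation=cv2.INTER_CUBIC)
    c,_=cv2.findContours((G<th).astype(np.uint8),cv2.RETR_EXTERNAL,cv2.CHAIN_APPROX_NONE)
    c=max(c,key=cv2.contourArea);b=cv2.boundingRect(c)
    M=cv2.moments(c);cx,cy=M["m10"]/M["m00"],M["m01"]/M["m00"]
    if ell: # opening keeps only the head
        m=np.zeros_like(G);cv2.drawContours(m,[c],-1,1,-1)
        k=ell;m=cv2.morphologyEx(m,cv2.MORPH_OPEN,cv2.getStructuringElement(cv2.MORPH_ELLIPSE,(k,k)))
        M=cv2.moments(m,True);cx,cy=M["m10"]/M["m00"],M["m01"]/M["m00"];b=cv2.boundingRect(m)
    return x0+(cx+.5)/8-.5,y0+(cy+.5)/8-.5,[i/8 for i in b]
for n,im,u,v,e in(("top",T,355,188.7,61),("scene",S,168.7,145,61)):
    for th in(50,65):
        try:
            a=blob(im,u,v,10,th,e);print(n,th,np.round(a[:2],2),a[2],ray(n,a[0],a[1],.156).round(4),ray(n,a[0],a[1],.152).round(4))
        except Exception as x: print(n,th,x)
```

```text
top 50 float division by zero
top 65 [354.23 188.54] [4.125, 6.0, 11.0, 9.75] [ 0.4643 -0.2704  0.156 ] [ 0.4647 -0.2714  0.152 ]
scene 50 [168.27 145.54] [6.875, 7.125, 7.75, 7.875] [ 0.4693 -0.2648  0.156 ] [ 0.467 -0.267  0.152]
scene 65 [168.22 145.79] [6.125, 6.625, 9.0, 9.625] [ 0.4701 -0.2645  0.156 ] [ 0.4678 -0.2667  0.152 ]
```

```bash
python3 -c "
from g import *
go(.466,-.269,.36,2.8)"
```

```text
t 32.9 pos [ 0.613  -0.0538  0.3977] rot [-1.797e+02 -1.400e-01  3.600e+00] F [ 0.7  0.8 -0.3] gap 0.0503 grip 0.0
ROW -16.03 20.58 3.63 -0.3 -0.1 0.8
```

{"name": "play_rows", "arguments": {
  "targets": "-4 5 0 0 0 0 -1; -8 10 0 0 0 0 -1; -12 15 0 0 0 0 -1; -16 20.6 0 0 0 0 -1; -16 20.6 3.5 0 0 0 -1; -16 20.6 3.5 0 0 0 -1; -16 20.6 3.5 0 0 0 -1; -16 20.6 3.5 0 0 0 -1; -16 20.6 3.5 0 0 0 -1"
}}

```text
clock: 34.02
ee_pos: [0.4643, -0.2763, 0.3622]
ee_rot: [3.141, -0.001, 0.051]
contact_force: [0.5, -0.6, 0.7]
finger_gap: 0.085
grip_force: 0.0
```

```bash
python3 -c "
from g import *
go(.466,-.269,.284,2.8)
T=manip.capture('top')
S=manip.capture('scene');b=proj('scene',(.466,-.269,.15)).astype(int);a=proj('top',(.466,-.269,.15)).astype(int)
o=np.hstack([cv2.resize(I[c[1]-40:c[1]+40,c[0]-30:c[0]+30],(390,520),interpolation=cv2.INTER_CUBIC) for I,c in((T,a),(S,b))])
cv2.imwrite('pics/c9.png',o)"
```

```text
t 34.02 pos [ 0.4643 -0.2763  0.3622] rot [ 1.7996e+02 -9.0000e-02  2.9200e+00] F [ 0.5 -0.6  0.7] gap 0.085 grip 0.0
ROW 0.19 -0.72 7.82 0.0 -0.1 0.1
```

View pics/c9.png

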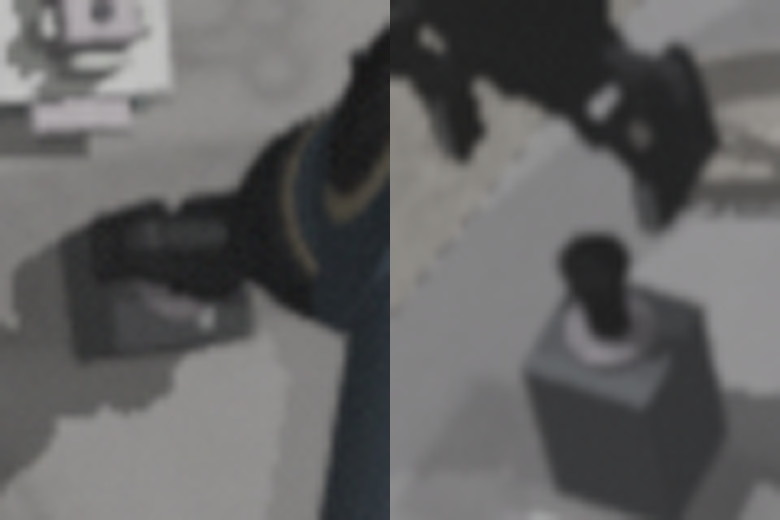

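The gripper is above the pin and slightly to one side. I'll correct 7 mm and descend.

{"name": "play_rows", "arguments": {
  "targets": "0.2 -0.7 0 0 0 0 -1; 0.2 -0.7 0 0 0 0 -1; 0.2 -0.7 2 0 0 0 -1; 0.2 -0.7 4 0 0 0 -1; 0.2 -0.7 6 0 0 0 -1; 0.2 -0.7 7.5 0 0 0 -1; 0.2 -0.7 7.8 0 0 0 -1; 0.2 -0.7 7.8 0 0 0 -1"
}}

```text
clock: 35.12
ee_pos: [0.4654, -0.27, 0.2836]
ee_rot: [3.141, -0.0, 0.049]
contact_force: [-0.5, 0.5, 1.1]
finger_gap: 0.0857
grip_force: 0.0
```

```bash
python3 -c "
from g import *
go(.466,-.269,.284,2.8)"
```

```text
t 35.12 pos [ 0.4654 -0.27    0.2836] rot [ 1.7998e+02 -3.0000e-02  2.8200e+00] F [-0.5  0.5  1.1] gap 0.0857 grip 0.0
ROW 0.06 -0.1 -0.04 0.0 -0.0 0.0
```

{"name": "play_rows", "arguments": {
  "targets": "0.05 -0.1 0 0 0 0 1; 0.05 -0.1 0 0 0 0 1; 0.05 -0.1 0 0 0 0 1; 0.05 -0.1 0 0 0 0 1; 0.05 -0.1 0 0 0 0 1; 0.05 -0.1 0 0 0 0 1; 0.05 -0.1 0 0 0 0 1; 0.05 -0.1 0 0 0 0 1",
  "newtons": 100
}}

```text
clock: 36.12
ee_pos: [0.4659, -0.2691, 0.2839]
ee_rot: [3.141, -0.001, 0.049]
contact_force: [-0.6, -0.7, 5.3]
finger_gap: 0.0259
grip_force: 97.3
```

```bash
python3 -c "
from g import *
print(manip.read_state()['finger_gap'])
T=manip.capture('top')
S=manip.capture('scene');b=proj('scene',(.466,-.269,.14)).astype(int);a=proj('top',(.466,-.269,.14)).astype(int)
o=np.hstack([cv2.resize(I[c[1]-30:c[1]+30,c[0]-22:c[0]+23],(390,520),interpolation=cv2.INTER_CUBIC) for I,c in((T,a),(S,b))])
cv2.imwrite('pics/c10.png',o)
go(.466,-.269,.284,2.8)"
```

```text
0.025936474376205547
t 36.23 pos [ 0.4659 -0.2691  0.2839] rot [ 1.7996e+02 -6.0000e-02  2.8100e+00] F [-1.2 -0.3  5.4] gap 0.0262 grip 97.3
ROW 0.01 -0.01 -0.01 0.0 -0.1 0.0
```

View pics/c10.png

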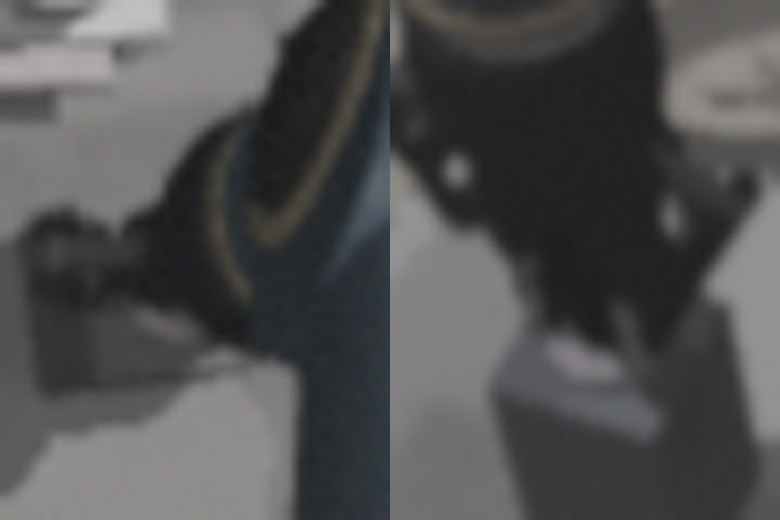

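The gap reads 26 mm where about 19 was expected, so something other than the neck is limiting it, probably the head rim. I'll reopen, go 2 mm lower and close again.

{"name": "play_rows", "arguments": {
  "targets": "0 0 0 0 0 0 -0.3; 0 0 0 0 0 0 -0.3; 0 0 0 0 0 0 -0.3; 0 0 0 0 0 0 -0.3"
}}

```text
clock: 36.72
ee_pos: [0.4656, -0.2689, 0.2833]
ee_rot: [-3.142, 0.0, 0.049]
contact_force: [-0.5, 0.4, -0.3]
finger_gap: 0.0556
grip_force: 0.0
```

{"name": "play_rows", "arguments": {
  "targets": "0 0 0.2 0 0 0 -0.3; 0 0 0.2 0 0 0 -0.3; 0 0 0.2 0 0 0 1; 0 0 0.2 0 0 0 1; 0 0 0.2 0 0 0 1; 0 0 0.2 0 0 0 1; 0 0 0.2 0 0 0 1",
  "newtons": 60
}}

```text
clock: 37.6
ee_pos: [0.4658, -0.2695, 0.2818]
ee_rot: [3.14, -0.001, 0.049]
contact_force: [-1.3, -3.2, 3.8]
finger_gap: 0.0266
grip_force: 58.4
```

{"name": "play_rows", "arguments": {
  "targets": "0 0 0 0 0 0 1; 0 0 0 0 0 0 1; 0 0 -1 0 0 0 1; 0 0 -2 0 0 0 1; 0 0 -3 0 0 0 1; 0 0 -3 0 0 0 1; 0 0 -3 0 0 0 1",
  "newtons": 110
}}

```text
clock: 38.48
ee_pos: [0.4655, -0.2687, 0.3112]
ee_rot: [-3.141, 0.0, 0.049]
contact_force: [0.2, -0.7, -0.8]
finger_gap: 0.0253
grip_force: 105.3
```

```bash
python3 -c "
from g import *
T=manip.capture('top')
S=manip.capture('scene');b=proj('scene',(.466,-.269,.15)).astype(int);a=proj('top',(.466,-.269,.15)).astype(int)
o=np.hstack([cv2.resize(I[c[1]-30:c[1]+30,c[0]-22:c[0]+23],(390,520),interpolation=cv2.INTER_CUBIC) for I,c in((T,a),(S,b))])
cv2.imwrite('pics/c11.png',o)
go(.466,-.269,.41,2.8)"
```

```text
t 38.58 pos [ 0.4654 -0.2687  0.311 ] rot [-1.7997e+02  5.0000e-02  2.8200e+00] F [ 0.4  0.7 -1.2] gap 0.0251 grip 105.3
ROW 0.05 0.02 -9.9 -0.0 0.0 0.0
```

View pics/c11.png

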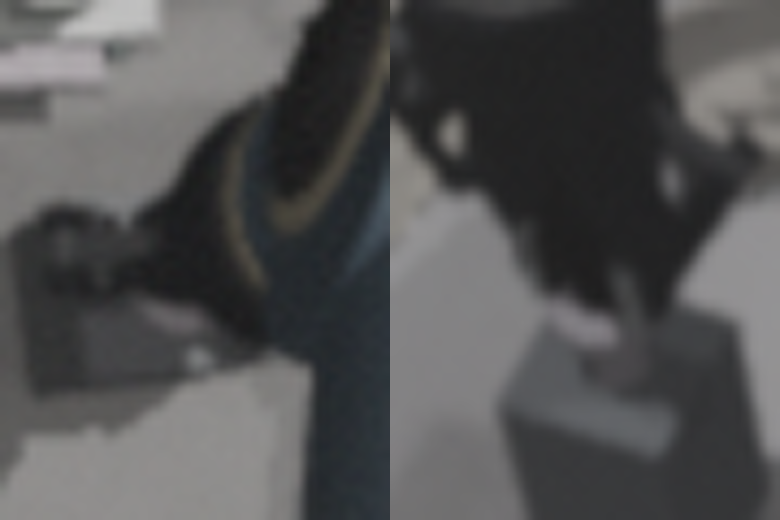

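The pin came up with the tool, with the collar clear of the stand and the shank visible below it. I'll lift clear and carry it over the pack.

{"name": "play_rows", "arguments": {
  "targets": "0 0 -2 0 0 0 1; 0 0 -4 0 0 0 1; 0 0 -6 0 0 0 1; 0 0 -8 0 0 0 1; 0 0 -9.9 0 0 0 1; 0 0 -9.9 0 0 0 1; 4 -0.6 -9.9 0 0 0 1; 8 -1.2 -9.9 0 0 0 1; 12 -1.9 -9.9 0 0 0 1; 15.8 -2.5 -9.9 0 0 0 1; 15.8 -2.5 -9.9 0 0 0 1; 15.8 -2.5 -9.9 0 0 0 1"
}}

```text
clock: 40.08
ee_pos: [0.6217, -0.2363, 0.4087]
ee_rot: [-3.141, 0.003, 0.049]
contact_force: [-0.4, -0.8, -1.6]
finger_gap: 0.0255
grip_force: 105.5
```

{"name": "play_rows", "arguments": {
  "targets": "0 0 0 0 0 0 1; 0 0 0 0 0 0 1; 0 0 0 0 0 0 1; 0 0 0 0 0 0 1"
}}

```text
clock: 40.58
ee_pos: [0.622, -0.2362, 0.4106]
ee_rot: [3.141, -0.0, 0.049]
contact_force: [0.9, -0.1, -2.3]
finger_gap: 0.0255
grip_force: 105.4
```

Run:
```python
from g import *
go(.6221,-.236,.41,2.8)
T=manip.capture('top');S=manip.capture('scene');cv2.imwrite("pics/scene12.png",S)
p=manip.read_state()["ee_pos"];tip=p-[0,0,.182+.094];top=p-[0,0,.182]
for n in("scene","top"): print(n,proj(n,tip),proj(n,top),proj(n,(.6224,-.236,.11)))
b=proj('scene',(.622,-.236,.16)).astype(int);a=proj('top',(.622,-.236,.16)).astype(int)
o=np.hstack([cv2.resize(I[c[1]-40:c[1]+40,c[0]-30:c[0]+30],(400,533),interpolation=cv2.INTER_CUBIC) for I,c in((T,a),(S,b))])
print("crop origins",a-[30,40],b-[30,40],"scale 6.667");cv2.imwrite('pics/c12.png',o)
```

```text
t 40.58 pos [ 0.622  -0.2362  0.4106] rot [ 1.7999e+02 -2.0000e-02  2.8100e+00] F [ 0.9 -0.1 -2.3] gap 0.0255 grip 105.4
ROW 0.01 -0.02 0.06 0.0 -0.0 0.0
scene [147.53783261 195.84008104] [140.50942628 175.86069854] [149.22247473 200.74262428]
top [338.39776506 132.56902556] [346.09761662 124.02802363] [336.55312868 134.47907806]
crop origins [310  90] [115 150] scale 6.667
```

View pics/c12.png

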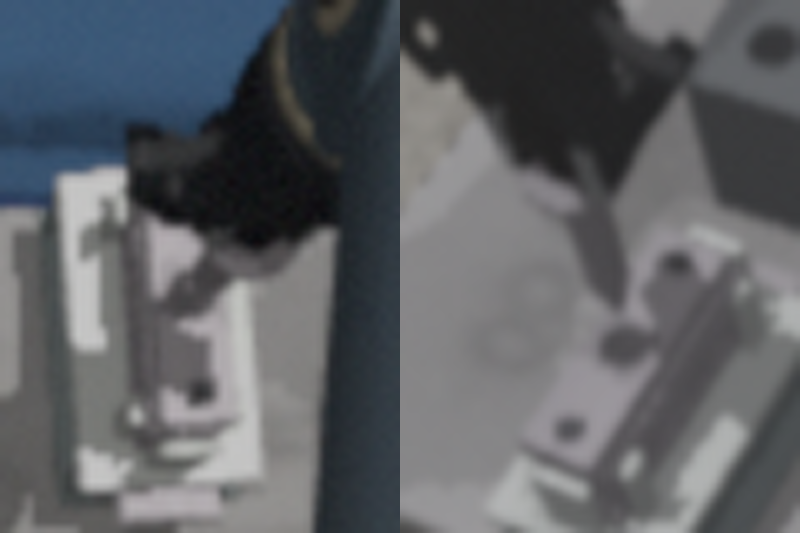

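The scene view shows the tip at crop (620,310), just above the cover hole at (625,345). That matches the projected positions within a pixel, and the pin hangs upright. I'll lower it with a slight −x bias toward the draw plate.

{"name": "play_rows", "arguments": {
  "targets": "-0.1 0 0 0 0 0 1; -0.1 0 1.5 0 0 0 1; -0.1 0 2.5 0 0 0 1; -0.1 0 3.5 0 0 0 1; -0.1 0 4.5 0 0 0 1; -0.1 0 5 0 0 0 1; -0.1 0 5 0 0 0 1"
}}

```text
clock: 41.55
ee_pos: [0.6212, -0.2363, 0.36]
ee_rot: [-3.141, 0.0, 0.049]
contact_force: [1.7, -0.6, -3.5]
finger_gap: 0.0257
grip_force: 106.3
```

{"name": "play_rows", "arguments": {
  "targets": "0.05 0 0.5 0 0 0 1; 0.1 0 1 0 0 0 1; 0.1 0 1.5 0 0 0 1; 0.1 0 2 0 0 0 1; 0.1 0 2.5 0 0 0 1; 0.1 0 2.5 0 0 0 1"
}}

```text
clock: 42.3
ee_pos: [0.6221, -0.2358, 0.3345]
ee_rot: [-3.141, 0.001, 0.05]
contact_force: [0.3, 0.4, -0.6]
finger_gap: 0.0254
grip_force: 105.3
```

{"name": "play_rows", "arguments": {
  "targets": "0 0 0.5 0 0 0 1; 0 0 1 0 0 0 1; 0 0 1.5 0 0 0 1; 0 0 2 0 0 0 1; 0 0 2.5 0 0 0 1; 0 0 3 0 0 0 1; 0 0 3 0 0 0 1"
}}

```text
clock: 43.18
ee_pos: [0.622, -0.2362, 0.3046]
ee_rot: [-3.141, 0.001, 0.049]
contact_force: [1.3, 2.3, 0.1]
finger_gap: 0.0255
grip_force: 105.3
```

{"name": "play_rows", "arguments": {
  "targets": "0 0 0.5 0 0 0 1; 0 0 0.9 0 0 0 1; 0 0 1.1 0 0 0 1; 0 0 1.2 0 0 0 1; 0 0 1.2 0 0 0 1; 0 0 1.2 0 0 0 1"
}}

```text
clock: 43.92
ee_pos: [0.6222, -0.2362, 0.2932]
ee_rot: [3.142, 0.0, 0.049]
contact_force: [1.4, 1.6, 0.9]
finger_gap: 0.0255
grip_force: 105.3
```

{"name": "play_rows", "arguments": {
  "targets": "0 0 0.1 0 0 0 1; 0 0 0.2 0 0 0 1; 0 0 0.3 0 0 0 1; 0 0 0.3 0 0 0 1; 0 0 0.3 0 0 0 1"
}}

```text
clock: 44.55
ee_pos: [0.6222, -0.2362, 0.2918]
ee_rot: [3.141, -0.0, 0.049]
contact_force: [-2.2, 1.4, 8.1]
finger_gap: 0.0255
grip_force: 105.0
```

{"name": "play_rows", "arguments": {
  "targets": "0 0 0.2 0 0 0 1; 0 0 0.2 0 0 0 1; 0 0 0.2 0 0 0 1; 0 0 0.2 0 0 0 1"
}}

```text
clock: 45.05
ee_pos: [0.6223, -0.2362, 0.2917]
ee_rot: [3.14, -0.001, 0.049]
contact_force: [-5.1, 2.6, 16.5]
finger_gap: 0.0258
grip_force: 104.3
```

The pin has met a hard stop at TCP z 0.2917, where 0.292 means home. Now release and retreat.

{"name": "play_rows", "arguments": {
  "targets": "0 0 -0.4 0 0 0 1; 0 0 -0.4 0 0 0 -1; 0 0 -0.4 0 0 0 -1; 0 0 -0.4 0 0 0 -1; 0 0 -0.4 0 0 0 -1; 0 0 -0.4 0 0 0 -1; 0 0 -0.4 0 0 0 -1; 0 0 -3 0 0 0 -1; 0 0 -6 0 0 0 -1; 0 0 -10 0 0 0 -1; 0 -6 -12 0 0 0 -1; 0 -12 -12 0 0 0 -1"
}}

```text
clock: 46.55
ee_pos: [0.6166, -0.1156, 0.4108]
ee_rot: [3.141, -0.005, 0.047]
contact_force: [0.4, 0.9, 0.6]
finger_gap: 0.0852
grip_force: 0.0
```

{"name": "play_rows", "arguments": {
  "targets": "0 -6 0 0 0 0 -1; 0 -12 0 0 0 0 -1; 0 -15 0 0 0 0 -1; 0 -15 0 0 0 0 -1; 0 -15 0 0 0 0 -1"
}}

```text
clock: 47.18
ee_pos: [0.6091, 0.0322, 0.4083]
ee_rot: [3.14, 0.0, 0.048]
contact_force: [-0.1, -0.5, -0.1]
finger_gap: 0.0857
grip_force: 0.0
```

Run:
```python
from g import *
T=manip.capture('top');S=manip.capture('scene')
b=proj('scene',(.622,-.236,.11)).astype(int);a=proj('top',(.622,-.236,.11)).astype(int)
for n,im in(("top",T),("scene",S)):
    print(n,"pred head top",proj(n,(.6224,-.236,.166)),"head mid",proj(n,(.6224,-.236,.162)))
    g=cv2.resize(cv2.cvtColor(im,cv2.COLOR_BGR2GRAY),None,fx=4,fy=4,interpolation=cv2.INTER_CUBIC)
    q=proj(n,(.6224,-.236,.162))*4;m=np.zeros_like(g);cv2.circle(m,tuple(q.astype(int)),40,1,-1)
    k=((g<60)&(m>0)).astype(np.uint8);k=cv2.morphologyEx(k,cv2.MORPH_OPEN,cv2.getStructuringElement(cv2.MORPH_ELLIPSE,(29,29)))
    M=cv2.moments(k,True);print(n,"head seen",M["m10"]/max(M["m00"],1)/4,M["m01"]/max(M["m00"],1)/4,"area",M["m00"]/16)
o=np.hstack([cv2.resize(I[c[1]-40:c[1]+40,c[0]-30:c[0]+30],(400,533),interpolation=cv2.INTER_CUBIC) for I,c in((T,a),(S,b))])
print(a,b);cv2.imwrite('pics/c13.png',o)
```

```text
top pred head top [340.77774051 129.78587655] head mid [340.46145386 130.1372454 ]
top head seen 341.04728583545375 131.31721798134012 area 73.6875
scene pred head top [145.26996847 189.51118897] head mid [145.56195872 190.34090799]
scene head seen 146.85906456953643 191.27545529801324 area 75.5
[336 134] [149 200]
```

View pics/c13.png

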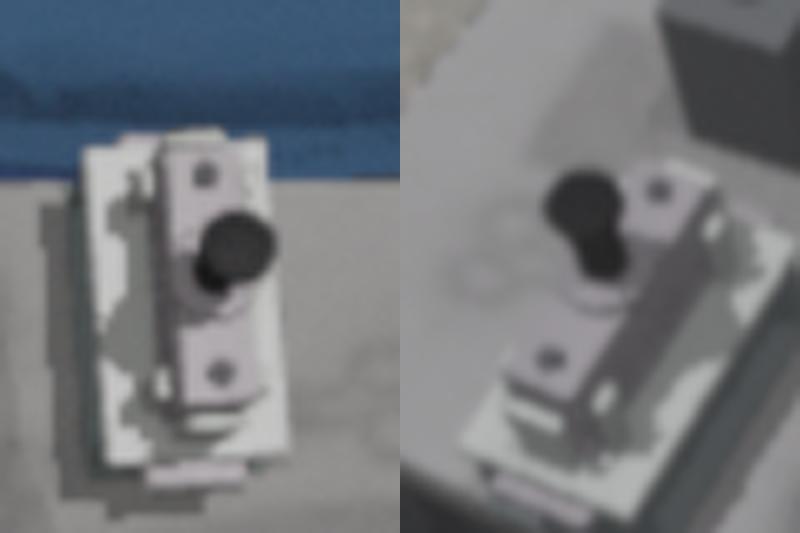

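The pin stands upright in the pack with its collar on the cover. The head reads within about 1–2 px of its predicted place in both views. The draw plate's visible −x end has moved in by about 4.5 mm, so I'm handing the job in.

```bash
python3 -c "
from rig import manip
print(manip.job_done())"
```

```text
the job is handed in; nothing more can be done
None
```

The job is handed in with no verdict returned: all four spacer bars and the cover are on the block, and by force and camera checks the pin is driven home, upright, with the draw plate pulled about 4.5 mm into line.

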